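# Pack up the slide boxes

### The job

Pack up today's slides on the grey carrier tray: the open lilac slide box at the bottom with its own lid closed on it, the blue box on top of that and the orange box on top of the blue, all lined up with every box's corner feet fully down in the recesses below. Because of the glass slides, keep the boxes upright and set them down without dropping them; leave the white box, the Petri dishes, the brown jar and the glass bottle where they are.

Things in the scene. Friction and masses are not known exactly. Their poses are not given: they have to be found in the camera images.
- tray_seat (a point): Dark-grey carrier tray, fixed: plate 120 x 100 x 6 mm with an ear at each x end (144 mm over the ears). Its lighter grey field, 92 x 62 mm, raised to 10 mm, has four corner recesses 14 mm wide, 4 mm deep, centred +-36 mm in x, +-21 mm in y. This point: middle of the field at the level of the recess floors, 6 mm above the bench; x along the long side, z up.
- lilac_box_mid (a point): Open lilac slide box, glass slides in it: 92 mm long (x), 62 mm wide (y). Four tapered feet 5 mm high (7 mm across at the tip, 12 at the root) at x +-36, y +-21 mm; side walls from 5 to 25 mm above the foot tips, then an inward-tapering lip to 31 mm; slides to 34 mm. This point: on the middle axis 15 mm above the foot tips (half-way up the walls); z up. 0.15 kg.
- lilac_lid_mid (a point): Loose lilac lid of that box, right way up: 92 (x) x 62 (y) x 18 mm high, hollow below, white card on top. Closed, its lower edge rests on the walls 25 mm above the box's foot tips, 1.5 mm play round the lip, either way round. Four corner recesses in the top as in the tray; their floor is 14 mm above its lower edge. This point: the centre, 9 mm above the lower edge; z up. 0.05 kg.
- blue_box_mid (a point): Closed blue slide box, one piece: 92 (x) x 62 (y) x 43 mm high, feet below as on the lilac box, four recesses in its top as in the tray, their floor 39 mm above the foot tips. Seated, the feet stand on the recess floors below with 1.5 mm play; either way round fits. This point: the centre, 21.5 mm above the foot tips; z up. 0.18 kg.
- orange_box_mid (a point): Closed orange slide box, in everything else the same as the blue one. This point: its centre, 21.5 mm above the foot tips.
- white_box_mid (a point): Closed white slide box of the same shape (92 x 62 x 43 mm), not part of the job. This point: its centre, 21.5 mm above the bench.
- petri_mid (a point): Two stacked clear Petri dishes with reddish agar, standing as one piece: 90 mm across, 32 mm high; not part of the job. This point: the centre.
- amber_mid (a point): Brown glass jar with a red cap, 56 mm across, 105 mm high; not part of the job. This point: the centre.
- media_mid (a point): Clear glass bottle with an orange cap, 80 mm across, 150 mm high; not part of the job. This point: the centre.
Not all that is in view belongs to the job. Of the things that look like the part that bears tray_seat, take the one that is farthest to the robot's right at the start.

How it is judged:
By the outcome, as a careful person would: the job done as asked, in the order asked, and still so for the second after the job is handed in, with the robot touching nothing.
It also fails if it takes over 128 s, if anything falls off the work surface, if the arm or the gripper's body presses on something with over 40 N, if the wrist force passes 120 N, or if a joint passes its speed limit or range.

### The arm

A 7-joint arm with a two-finger parallel gripper is mounted at the origin on the work surface. World frame = base frame: x ahead of the robot, y to its left, z up, the work surface at z = 0. Lengths are in m, angles in rad, forces in N, time in s.
With the tool pointing down it reaches from about 0.4 to 0.875 m from the base axis. Payload 19.3 kg.
Tool frame: the origin (TCP) lies between the finger pads; the fingertips stand 25 mm ahead of it and the grasp point (between the pads) lies 6 mm ahead of it; z points along the fingers, y is the line along which they close (so a half turn about z gives the same grasp; the last joint's range is limited). The gripper opens to 85 mm and grips with 20 to 120 N. Pads are 22 mm wide; open, the fingers measure 114 mm over their backs; the gripper's body (76 mm by 85 mm) begins 54 mm behind the grasp point. The pads swing forward as they close: fully open they stand 13 mm farther back than shut.
Start: joints at [1.204, 0.521, -0.036, 1.599, 0.021, 1.021, -0.113], TCP at [0.183, -0.598, 0.256] pointing down, gripper open.
Joint ranges: [-2.91, 2.91], [-0.3, 2.13], [-1.5, 1.42], [0.17, 2.43], [-1.26, 4.41], [0.16, 1.93], [-2.52, 2.52]. Speed limits (rad/s): [1.89, 1.89, 2.39, 2.39, 3.01, 3.01, 3.01].

### API

Orientations are given as a unit quaternion [x, y, z, w].
In Python, from rig import arm gives the robot as it stands.
- The arm moves only by the tool jog_arm, never from a script. Its argument "rows" is a list of rows, each a list of 4 numbers: the shift along the tool's x, y, z in mm, then the turn about the tool's z in rad. A call has exactly 5 rows; each row shifts and turns the commanded pose from where the row before left it, along the tool's axes as they then stand; what a row does not reach is not made up. A row lasts 1/10 s, in which the tool goes at most 50 mm and 8.59 degrees, less where a joint would pass 70% of its speed; a pose out of reach is approached as far as the arm can. A call with a gripper value outside its range is refused whole. "claw" is the gripper's target within -1 to 1 (fully open at 1, half-way at 0, shut at -1), set as the call begins (left out, the last holds). The fingers move at their own pace and stop on an object; "squeeze" is the grip in N (left out, the last holds). Time passes only in rows, so rows that do not move let the fingers close, or fill a call up. It gives the time, the measured TCP pose, the force, the opening and the grip force at its end, in the units of the state.
- arm.get_state(): the state, without advancing time (a new reading comes with each control period).
- arm.get_image(name): name is "scene" or "top"; returns (picture, depth): 480x640x3 uint8, red, green, blue; 480x640 float32, m along the optical axis (not along the pixel's ray), 0 where there is no reading.
- arm.camera_info(name): a dict with "fx", "fy", "cx", "cy" (pixels), "world_to_cam" (4x4, takes a point from world to camera coordinates). Camera axes: x right, y down, z forward; pixel columns grow to the right and rows downward; lengths in m; the calibration is good to about 2 mm. A picture is of the moment at which its call begins. camera_info takes no time and is no camera call.
- arm.sign_off(): hands the job in; it is judged then, once.
The state is a dict: "time_s": time; "joint_positions": joint angles; "dq": joint speeds; "tau": joint torques, N m; "ee_pos": TCP position; "ee_rot": TCP orientation; "force": force on the tool from outside, world axes, zero at the start; "ft_torque": the same for the moment, N m; "opening": opening from 0.0 (shut) to 1.0 (fully open); "gripper_force": force on a finger pad.
Only numpy, scipy, OpenCV 4.12 (cv2) and the standard library are available. Lean on these libraries where they do the work, as an engineer would, in place of code of your own. Each camera call takes 0.05 s, during which the arm holds its last target. There are 200 camera calls.

## Working session

There is one attempt and no reset: what is moved stays moved. The work goes in short steps, Python scripts to look and compute and a tool call to move; the robot and the scene stay as the last step left them, time stands still between calls to the robot, and variables do not carry over. Pictures are saved under pics/ and viewed, at most 14 in all, crops included, and the job is handed in when it is done.

Besides the shell and the picture viewer there is one more tool, called after ">>>" by a JSON object that holds its "api" and its "payload". jog_arm: Moves the arm, as the interface text tells. Its arguments: {"type":"object","properties":{"rows":{"type":"array","items":{"type":"array","items":{"type":"number"}}},"claw":{"type":"number"},"squeeze":{"type":"number"}},"required":["rows"]}

```bash
mkdir -p pics; ls; cat > h.py <<'E'
import numpy as np, cv2
from rig import arm
def grab(n,tag):
    im,d=arm.get_image(n); cv2.imwrite(f'pics/{tag}.png',im[:,:,::-1]); np.savez(f'{tag}.npz',im=im,d=d,W=arm.camera_info(n)['world_to_cam']); return im,d
def ray(n,u,v,W=None):
    c=arm.camera_info(n); W=np.array(c['world_to_cam'] if W is None else W); R=W[:3,:3]
    o=-R.T@W[:3,3]; r=R.T@np.array([(u-c['cx'])/c['fx'],(v-c['cy'])/c['fy'],1]); return o,r
def plane(n,u,v,z,W=None):
    o,r=ray(n,u,v,W); return o+r*(z-o[2])/r[2]
def cloud(n,d,W=None):
    c=arm.camera_info(n); W=np.array(c['world_to_cam'] if W is None else W)
    v,u=np.mgrid[:480,:640]; P=np.stack([(u-c['cx'])/c['fx']*d,(v-c['cy'])/c['fy']*d,d],-1)
    return (P-W[:3,3])@W[:3,:3]
E
python3 - <<'E'
from h import *
for n in('scene','top'):
    grab(n,n+'0'); c=arm.camera_info(n); W=np.array(c['world_to_cam']); print(n,c['fx'],c['fy'],c['cx'],c['cy'],(-W[:3,:3].T@W[:3,3]).round(3)); print(W.round(3))
s=arm.get_state(); print(s)
E
```

```text
pics
scene 582.205676727802 582.205676727802 319.90504779180264 240.03527084551632 [1.427 0.443 0.901]
[[-0.386  0.922  0.016  0.128]
 [ 0.561  0.249 -0.79  -0.199]
 [-0.732 -0.296 -0.613  1.729]
 [ 0.     0.     0.     1.   ]]
top 518.8326189519196 518.8326189519196 315.7420378882392 233.02875216774666 [0.332 0.039 1.289]
[[ 0.027 -1.    -0.007  0.04 ]
 [-0.993 -0.026 -0.118  0.483]
 [ 0.118  0.011 -0.993  1.24 ]
 [ 0.     0.     0.     1.   ]]
{'time_s': 0.1, 'joint_positions': array([ 1.20376444,  0.52193203, -0.03632283,  1.59991003,  0.02120224,
        1.02105113, -0.11274869]), 'dq': array([-0.00042346, -0.0010247 ,  0.00031693,  0.00070415, -0.00070064,
       -0.00025421, -0.00127965]), 'tau': array([ 1.85403289e-03, -9.28498936e+01,  1.98365316e+00, -3.70534837e+01,
        1.81297527e-02,  5.31775833e-03,  1.76669414e-05]), 'ee_pos': array([ 0.18270656, -0.59744628,  0.25581193]), 'ee_rot': array([ 9.89003733e-01,  1.47889846e-01, -9.96434591e-05, -4.46807483e-04]), 'force': array([-0.57508133, -0.5298079 , -0.48794875]), 'ft_torque': array([ 0.05605249,  0.02227122, -0.03753248]), 'gripper_force': 0.0, 'opening': 0.9973690314550777}
```

View pics/top0.png

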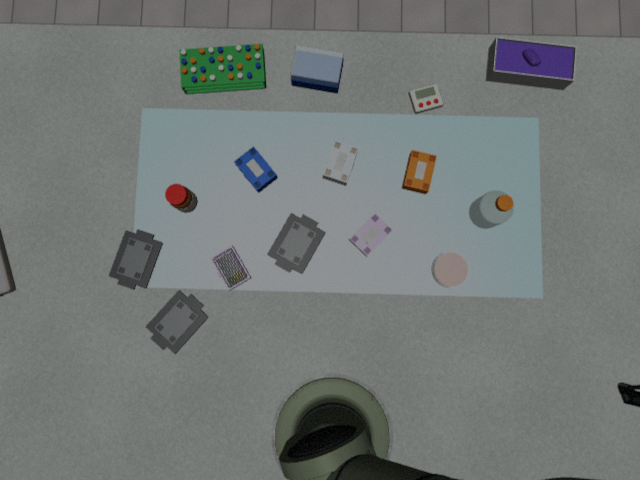

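View pics/scene0.png

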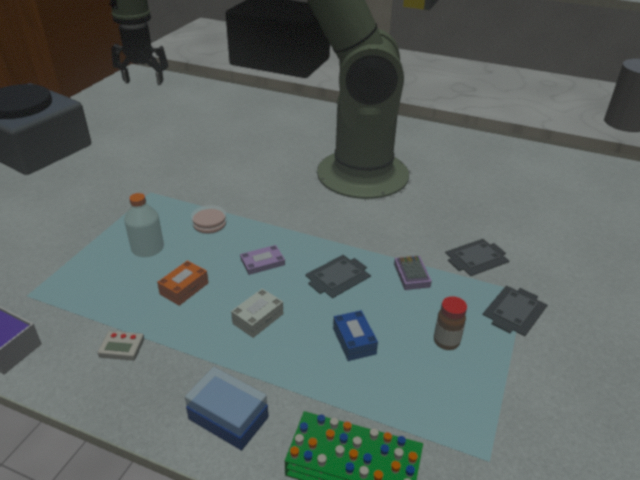

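The top view (up = +x, right = −y) shows three trays. The rightmost is at (297,243). The lilac box is at (231,267), its lid at (372,235), the blue box at (256,169), orange at (420,171) and white at (340,162). The scene view agrees with this: tray (338,275), box (412,271), lid (262,259), blue (355,334), orange (183,281).

```bash
cat > meas.py <<'E'
from h import *
def comp(m,seed):
    m=cv2.morphologyEx(m.astype(np.uint8),cv2.MORPH_CLOSE,np.ones((5,5)))
    n,l,st,c=cv2.connectedComponentsWithStats(m); 
    i=min((j for j in range(1,n) if st[j,4]>60),key=lambda j:np.hypot(*(c[j]-seed))); return l==i
def rect(P):
    (c,(w,h),a)=cv2.minAreaRect((P[:,:2]*1000).astype(np.float32)); 
    if w<h: w,h,a=h,w,a+90
    return np.round(c,1),round(w,1),round(h,1),(a+90)%180-90
def obj(n,im,d,seed,r=45,zmin=.008,band=.006,W=None):
    """depth blob near the seed that stands over the bench; returns top height + rectangle of the top surface"""
    C=cloud(n,d,W); v,u=np.mgrid[:480,:640]
    m=comp((C[...,2]>zmin)&(np.hypot(u-seed[0],v-seed[1])<r)&(d>0),seed)
    P=C[m]; zt=np.percentile(P[:,2],90); T=P[abs(P[:,2]-zt)<band]
    return zt,rect(T),rect(P),len(T)
E
cat > a.py <<'E'
from meas import *
S={'tray':((297,243),(338,275)),'lil':((231,267),(412,271)),'lid':((372,235),(262,259)),'blue':((256,169),(355,334)),'orange':((420,171),(183,281)),'white':((340,162),(258,311)),'amber':((180,196),(450,322)),'media':((495,207),(145,225)),'petri':((450,269),(209,218))}
for k,n in enumerate(('top','scene')):
    f=np.load(n+'0.npz'); im,d=f['im'],f['d']
    C=cloud(n,d); print(n,'bench z',np.median(C[100:300,200:450,2]))
    for o in S:
        try: print(o,obj(n,im,d,S[o][k],zmin=.004 if o=='tray' else .008))
        except Exception as e: print(o,e)
E
python3 a.py
```

```text
top bench z 0.00030859522314262547
tray (np.float64(0.010588982445361106), (array([467. , 113.3]), 199.4, 181.4, -29.805282592773438), (array([460.9, 101.8]), 215.9, 187.8, -15.173011779785156), 1615)
lil (np.float64(0.03317738638803534), (array([391.8, 259.9]), 89.8, 62.2, 32.975547790527344), (array([353.1, 185.1]), 277.9, 97.1, 62.54975128173828), 350)
lid (np.float64(0.02059062930049037), (array([483.4, -81.9]), 92.3, 61.3, -42.55227279663086), (array([429.5, -32.4]), 240.5, 61.3, -42.55227279663086), 719)
blue (np.float64(0.045300087206779985), (array([637.2, 207.4]), 93.5, 61.8, 40.5578727722168), (array([514.7, 123. ]), 395.0, 72.1, 34.9610595703125), 784)
orange (np.float64(0.0450341215383267), (array([ 641.3, -198.1]), 93.7, 62.6, -12.516693115234375), (array([ 498.5, -111.9]), 441.2, 87.2, -31.09735107421875), 784)
white (np.float64(0.044975627904908076), (array([658.7,  -2.3]), 93.8, 62.1, -17.501861572265625), (array([522.7,  29.2]), 375.5, 67.6, -13.267707824707031), 769)
amber (np.float64(0.1063846366340469), (array([555.9, 381.8]), 48.4, 48.2, -88.22494375705719), (arr
[... 1180 characters left out ...]
00.1,  124.8]), 1059.5, 111.1, 42.69200134277344), 811)
white (np.float64(0.04380135918423569), (array([664. ,  -5.5]), 95.2, 67.5, -17.10828399658203), (array([1033.9,  182.6]), 937.3, 107.9, 26.960681915283203), 945)
amber (np.float64(0.10425454276051627), (array([561.6, 379.8]), 50.5, 48.9, -45.25994110107422), (array([947.1, 399.8]), 963.2, 56.3, 3.080869674682617), 392)
media (np.float64(0.13770522451892095), (array([ 559.7, -361. ]), 35.3, 21.1, -44.42203140258789), (array([926.1, -44.2]), 1395.7, 79.1, 40.962162017822266), 66)
petri (np.float64(0.03267595382312048), (array([ 409.2, -280. ]), 94.2, 89.5, 61.80083465576172), (array([903.3,  57.1]), 1300.5, 89.2, 34.27593994140625), 589)
```

```bash
cat > b.py <<'E'
from meas import *
S={'tray':((297,243),(338,275)),'lil':((231,267),(412,271)),'lid':((372,235),(262,259)),'blue':((256,169),(355,334)),'orange':((420,171),(183,281)),'white':((340,162),(258,311))}
for k,n in enumerate(('top','scene')):
    f=np.load(n+'0.npz'); im,d=f['im'],f['d']; C=cloud(n,d); g=im.max(-1); u0,v0=S['tray'][k]
    # tray: dark-grey region + outline at z=6 mm ; field on z=10 mm
    sat=im.max(-1).astype(int)-im.min(-1); v,u=np.mgrid[:480,:640]; near=np.hypot(u-u0,v-v0)<45
    m=comp((g<110)&(sat<25)&near,(u0,v0)); 
    mm=cv2.morphologyEx(m.astype(np.uint8),cv2.MORPH_OPEN,np.ones((3,3)))
    pts=np.array([plane(n,x,y,.006) for y,x in np.argwhere(mm)]); print(n,'tray outline',rect(pts), 'levels',np.percentile(g[m],[5,25,50,75,95]))
    hi=comp(m&(g>np.percentile(g[m],60)-6),(u0,v0)); pts=np.array([plane(n,x,y,.010) for y,x in np.argwhere(hi)]); print(' field',rect(pts),'depth z',np.median(C[hi][:,2]))
    for o in list(S)[1:]:
        seed=S[o][k]; m=comp((C[...,2]>.010)&(np.hypot(u-seed[0],v-seed[1])<45)&(d>0)&(d<2),seed); P=C[m]; h=np.histogram(P[:,2],np.arange(0,.06,.001)); zt=h[1][h[0].argmax()]+.0005
        T=P[abs(P[:,2]-zt)<.003]; print(' ',o,round(zt,4),rect(T))
# gripper: lowest points in scene depth near TCP
p=arm.get_state()['ee_pos']; f=np.load('scene0.npz'); C=cloud('scene',f['d']); q=C[(np.hypot(C[...,0]-p[0],C[...,1]-p[1])<.08)&(C[...,2]>.1)]
print('grip',len(q),np.sort(q[:,2])[:12].round(4),p)
c0=cv2.resize(np.load('top0.npz')['im'][180:310,190:340],None,fx=5,fy=4.5,interpolation=2); cv2.imwrite('pics/c0.png',c0[:,:,::-1])
E
python3 b.py
```

```text
top tray outline (array([459.1, 101.3]), 142.9, 100.9, -27.676944732666016) levels [ 74.  78.  83. 106. 109.]Traceback (most recent call last):
  File "b.py", line 10, in <module>
    hi=comp(m&(g>np.percentile(g[m],60)-6),(u0,v0)); pts=np.array([plane(n,x,y,.010) for y,x in np.argwhere(hi)]); print(' field',rect(pts),'depth z',np.median(C[hi][:,2]))
                                                                   ~~~~~^^^^^^^^^^^^
  File "h.py", line 9, in plane
    o,r=ray(n,u,v,W); return o+r*(z-o[2])/r[2]
        ~~~^^^^^^^^^
  File "h.py", line 6, in ray
    c=arm.camera_info(n); W=np.array(c['world_to_cam'] if W is None else W); R=W[:3,:3]
ValueError: time passes only in moves, steps and waits
```

```bash
python3 - <<'E'
s=open('h.py').read()
s=s.replace("def grab","import functools\n@functools.lru_cache\ndef info(n): return arm.camera_info(n)\ndef grab").replace("c=arm.camera_info(n);","c=info(n);").replace("arm.camera_info(n)['world","info(n)['world")
open('h.py','w').write(s)
E
python3 b.py
```

```text
top tray outline (array([459.1, 101.3]), 142.9, 100.9, -27.676944732666016) levels [ 74.  78.  83. 106. 109.]
 field (array([458.4, 101. ]), 142.3, 68.2, -28.35051727294922) depth z 0.008315949548310915
  lil 0.0245 (array([391.5, 260.6]), 92.5, 64.1, 32.75914764404297)
  lid 0.0175 (array([483.4, -81.9]), 92.3, 61.3, -42.55227279663086)
  blue 0.0415 (array([637.1, 207.5]), 93.3, 61.9, 40.30693054199219)
  orange 0.0425 (array([ 641.3, -197.8]), 93.4, 62.6, -12.021232604980469)
  white 0.0415 (array([659.3,  -2.5]), 93.6, 62.0, -17.565223693847656)
scene tray outline (array([463.7, 100.4]), 148.9, 104.7, -27.542598724365234) levels [65. 67. 72. 84. 97.]
 field (array([468., 102.]), 148.3, 104.2, -27.542598724365234) depth z 0.007151485138132976
  lil 0.0285 (array([399. , 258.8]), 92.3, 63.3, 33.48945999145508)
  lid 0.0155 (array([488., -85.]), 92.6, 69.1, -42.66066360473633)
  blue 0.0415 (array([641.6, 204.9]), 96.8, 63.8, 40.914772033691406)
  orange 0.0425 (array([ 647. , -200.3]), 94.3, 66.5, -11.940528869628906)
  white 0.0415 (array([663.8,  -5.1]), 94.7, 66.8, -17.10828399658203)
grip 2801 [0.2435 0.2442 0.2449 0.2449 0.2449 0.2457 0.2458 0.246  0.2464 0.2466
 0.2471 0.2475] [ 0.18270656 -0.59744628  0.25581193]
```

View pics/c0.png

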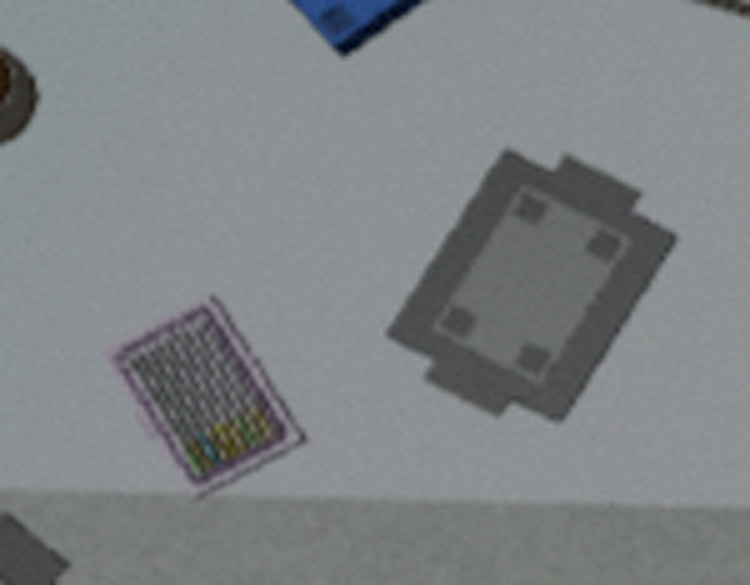

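The crop confirms the tray's field and recesses at (533,283) and the open box at (210,397). Next, a row planner.

```bash
cat > plan.py <<'E'
from h import *
import sys
def tool_yaw(s):
    x,y,z,w=s['ee_rot']; return np.degrees(2*np.arctan2(y,x))
def plan(p1,yaw1,n,polar=True,p0=None,yaw0=None,zlag=False):
    "rows from the present pose to p1 (m), tool yaw in deg; shift in tool axes before each row's turn"
    s=arm.get_state(); p0=np.array(s['ee_pos'] if p0 is None else p0); y0=tool_yaw(s) if yaw0 is None else yaw0
    p1=np.array(p1); dy=(yaw1-y0+180)%360-180 if polar is not None else yaw1-y0
    if len(sys.argv)>9: pass
    f=np.linspace(0,1,n+1); 
    if polar:
        a=np.arctan2([p0[1],p1[1]],[p0[0],p1[0]]); r=np.hypot([p0[0],p1[0]],[p0[1],p1[1]])
        A=a[0]+f*(a[1]-a[0]); Rr=r[0]+f*(r[1]-r[0]); P=np.c_[Rr*np.cos(A),Rr*np.sin(A),p0[2]+f*(p1[2]-p0[2])]
    else: P=p0+f[:,None]*(p1-p0)
    Y=np.radians(y0+f*dy); out=[]; c=P[0].copy()
    for i in range(n):
        d=(P[i+1]-c)*1000; cy,sy=np.cos(Y[i]),np.sin(Y[i])
        row=[round(d[0]*cy+d[1]*sy,1),round(d[0]*sy-d[1]*cy,1),round(-d[2],1),round(Y[i]-Y[i+1],4)]; out.append(row)
        c=c+np.array([row[0]*cy+row[1]*sy,row[0]*sy-row[1]*cy,-row[2]])/1000
    for i in range(0,n,5): print(out[i:i+5])
def show():
    s=arm.get_state(); print('t',round(s['time_s'],2),'p',np.round(s['ee_pos'],4),'yaw',tool_yaw(s).round(2),'F',np.round(s['force'],1),'open',round(s['opening'],3),'g',round(s['gripper_force'],1),'q',np.round(s['joint_positions'],2),'rot',np.round(s['ee_rot'],4))
E
python3 - <<'E'
from plan import *
show()
# two legs so the turn goes the + way round (196 deg)
plan([.56,-.20,.24],115,13); 
plan([.395,.2596,.13],213,12,p0=[.56,-.20,.24],yaw0=115)
E
```

```text
t 0.1 p [ 0.1827 -0.5974  0.2558] yaw 17.01 F [-0.6 -0.5 -0.5] open 0.997 g 0.0 q [ 1.2   0.52 -0.04  1.6   0.02  1.02 -0.11] rot [ 9.890e-01  1.479e-01 -1.000e-04 -4.000e-04]
[[np.float64(44.5), np.float64(-3.9), np.float64(1.2), np.float64(-0.1316)], [np.float64(44.6), np.float64(-1.2), np.float64(1.2), np.float64(-0.1316)], [np.float64(44.3), np.float64(1.4), np.float64(1.2), np.float64(-0.1316)], [np.float64(44.1), np.float64(4.0), np.float64(1.3), np.float64(-0.1316)], [np.float64(43.5), np.float64(6.7), np.float64(1.2), np.float64(-0.1316)]]
[[np.float64(42.9), np.float64(9.2), np.float64(1.2), np.float64(-0.1316)], [np.float64(42.1), np.float64(11.7), np.float64(1.2), np.float64(-0.1316)], [np.float64(41.2), np.float64(14.1), np.float64(1.2), np.float64(-0.1316)], [np.float64(40.1), np.float64(16.5), np.float64(1.2), np.float64(-0.1316)], [np.float64(39.0), np.float64(18.8), np.float64(1.3), np.float64(-0.1316)]]
[[np.float64(37.5), np.float64(21.0), np.float64(1.2), np.float64(-0.1316)], [np.float64(36.1), np.float64(23.2), np.float64(1.2), np.float64(-0.1316)], [np.float64(3
[... 277 characters left out ...]
t64(-0.1425)], [np.float64(33.6), np.float64(28.7), np.float64(9.2), np.float64(-0.1425)], [np.float64(31.3), np.float64(30.2), np.float64(9.1), np.float64(-0.1425)]]
[[np.float64(28.9), np.float64(31.5), np.float64(9.2), np.float64(-0.1425)], [np.float64(26.4), np.float64(32.6), np.float64(9.2), np.float64(-0.1425)], [np.float64(24.0), np.float64(33.5), np.float64(9.1), np.float64(-0.1425)], [np.float64(21.5), np.float64(34.3), np.float64(9.2), np.float64(-0.1425)], [np.float64(19.0), np.float64(34.8), np.float64(9.2), np.float64(-0.1425)]]
[[np.float64(16.5), np.float64(35.2), np.float64(9.1), np.float64(-0.1425)], [np.float64(14.1), np.float64(35.5), np.float64(9.2), np.float64(-0.1425)]]
```

>>> {"api": "jog_arm", "payload": {"rows": [[44,-4,1,-0.13],[44,-1,1,-0.13],[44,1,1,-0.13],[44,4,1,-0.13],[43,7,1,-0.13]], "claw": 0.46}}

```text
time_s: 0.6
ee_pos: [0.3737, -0.4869, 0.251]
ee_rot: [0.889, 0.458, 0.0, -0.0]
force: [-0.3, 0.0, -0.3]
opening: 0.733
gripper_force: 0.0
```

>>> {"api": "jog_arm", "payload": {"rows": [[43,9,1,-0.13],[42,12,1,-0.13],[41,14,1,-0.13],[40,16,1,-0.13],[39,19,1,-0.13]]}}

```text
time_s: 1.1
ee_pos: [0.5115, -0.3203, 0.246]
ee_rot: [0.696, 0.718, -0.0, -0.0]
force: [-0.1, -0.7, 0.6]
opening: 0.732
gripper_force: 0.0
```

```bash
sed -i 's/return np.degrees(2/return float(2*180\/np.pi/; s/arctan2(y,x))$/arctan2(y,x))/; s/out.append(row)/out.append([float(x) for x in row])/; s/tool_yaw(s).round(2)/round(tool_yaw(s),2)/' plan.py; python3 - <<'E'
from plan import *
im,d=grab('scene','s1'); s=arm.get_state(); p=s['ee_pos']; C=cloud('scene',d); m=(np.hypot(C[...,0]-p[0],C[...,1]-p[1])<.08)&(C[...,2]>.16); q=C[m]
print('tips',np.sort(q[:,2])[:40:4].round(4)); show()
plan([.395,.2596,.13],213,15)
E
```

```text
tips [0.2247 0.2266 0.2278 0.2285 0.2291 0.2294 0.2304 0.2316 0.2321 0.2327]
t 1.15 p [ 0.5155 -0.3129  0.2461] yaw 92.72 F [4.2 8.3 0.4] open 0.728 g 0.0 q [ 0.74  0.52 -0.42  1.66  0.24  1.01  0.29] rot [ 6.901e-01  7.237e-01  2.000e-03 -6.000e-04]
[[42.8, 16.3, 7.7, -0.14], [41.1, 18.7, 7.8, -0.14], [39.3, 20.9, 7.7, -0.14], [37.4, 23.0, 7.8, -0.14], [35.4, 24.8, 7.7, -0.14]]
[[33.3, 26.6, 7.8, -0.14], [31.1, 28.2, 7.7, -0.14], [28.8, 29.6, 7.7, -0.14], [26.6, 30.8, 7.8, -0.14], [24.3, 31.8, 7.7, -0.14]]
[[21.9, 32.8, 7.8, -0.14], [19.5, 33.5, 7.7, -0.14], [17.2, 34.0, 7.8, -0.14], [14.9, 34.5, 7.7, -0.14], [12.4, 34.7, 7.7, -0.14]]
```

>>> {"api": "jog_arm", "payload": {"rows": [[43,16,8,-0.14],[41,19,8,-0.14],[39,21,8,-0.14],[37,23,8,-0.14],[35,25,8,-0.14]], "claw": 1}}

```text
time_s: 1.65
ee_pos: [0.5521, -0.1034, 0.2058]
ee_rot: [0.408, 0.913, 0.0, -0.0]
force: [0.0, -0.3, 0.5]
opening: 1.001
gripper_force: 0.0
```

>>> {"api": "jog_arm", "payload": {"rows": [[33,27,8,-0.14],[31,28,8,-0.14],[29,30,8,-0.14],[27,31,8,-0.14],[24,32,8,-0.14]]}}

```text
time_s: 2.15
ee_pos: [0.51, 0.0981, 0.1659]
ee_rot: [0.07, 0.998, 0.0, -0.0]
force: [0.5, 0.3, -0.2]
opening: 0.999
gripper_force: 0.0
```

>>> {"api": "jog_arm", "payload": {"rows": [[22,33,8,-0.14],[20,33,8,-0.14],[17,34,8,-0.14],[15,34,8,-0.14],[12,35,8,-0.14]]}}

```text
time_s: 2.65
ee_pos: [0.4026, 0.2537, 0.1259]
ee_rot: [-0.276, 0.961, 0.0, -0.0]
force: [1.1, 0.8, -0.0]
opening: 1.0
gripper_force: 0.0
```

```bash
python3 - <<'E'
from plan import *
show(); plan([.395,.2596,.035],213,5,polar=False)
E
```

```text
t 2.65 p [0.4026 0.2537 0.1259] yaw 212.09 F [ 1.1  0.8 -0. ] open 1.0 g 0.0 q [-0.02  0.65 -0.9   2.06  0.73  0.79  0.76] rot [-2.764e-01  9.610e-01  1.000e-04 -1.000e-04]
[[0.7, 1.8, 18.2, -0.0032], [0.6, 1.8, 18.2, -0.0032], [0.7, 1.8, 18.1, -0.0032], [0.6, 1.9, 18.2, -0.0032], [0.7, 1.8, 18.2, -0.0032]]
```

>>> {"api": "jog_arm", "payload": {"rows": [[0,0,15,-0.01],[0,0,15,0],[0,0,10,0],[0,0,0,0],[0,0,0,0]]}}

```text
time_s: 3.15
ee_pos: [0.4037, 0.2528, 0.0865]
ee_rot: [-0.279, 0.96, 0.0, -0.0]
force: [-0.7, 0.6, 0.4]
opening: 0.999
gripper_force: 0.0
```

```bash
python3 - <<'E'
from plan import *
im,d=grab('scene','s2'); c=cv2.resize(im[200:320,350:500],None,fx=5,fy=5,interpolation=2); cv2.imwrite('pics/c2.png',c[:,:,::-1])
show(); plan([.395,.2596,.024],213,5,polar=False)
E
```

```text
t 3.2 p [0.4038 0.2528 0.0868] yaw 212.35 F [-1.2  0.4 -0.1] open 1.001 g 0.0 q [-0.06  0.71 -0.84  2.08  0.82  0.72  0.69] rot [-2.786e-01  9.604e-01  1.000e-04  2.000e-04]
[[0.8, 2.1, 12.6, -0.0023], [0.7, 2.1, 12.5, -0.0023], [0.8, 2.0, 12.6, -0.0023], [0.7, 2.1, 12.5, -0.0023], [0.8, 2.1, 12.6, -0.0023]]
```

View pics/c2.png

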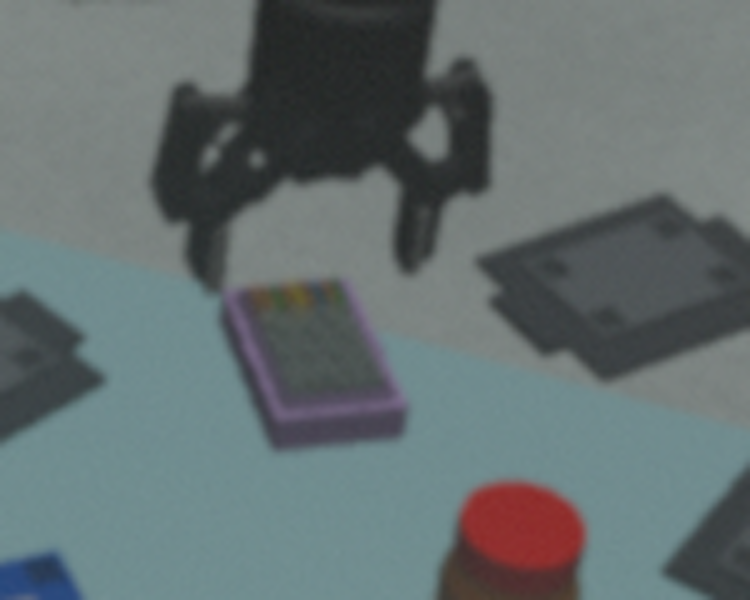

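The crop shows the open gripper with its fingers at (205,270) and (412,260), straddling the box at (315,360). The offset is small, so I'll descend.

>>> {"api": "jog_arm", "payload": {"rows": [[1,2,13,-0.01],[1,2,13,0],[1,2,13,0],[1,2,12,0],[0,2,11,0]]}}

```text
time_s: 3.7
ee_pos: [0.3951, 0.2591, 0.0243]
ee_rot: [-0.283, 0.959, 0.0, 0.0]
force: [-0.0, 0.5, -0.5]
opening: 1.003
gripper_force: 0.0
```

>>> {"api": "jog_arm", "payload": {"rows": [[0,0,0,0],[0,0,0,0],[0,0,0,0],[0,0,0,0],[0,0,0,0]], "claw": -1, "squeeze": 30}}

```text
time_s: 4.2
ee_pos: [0.3951, 0.2591, 0.0248]
ee_rot: [-0.283, 0.959, 0.0, 0.0]
force: [-0.9, -1.2, 6.9]
opening: 0.726
gripper_force: 33.6
```

>>> {"api": "jog_arm", "payload": {"rows": [[0,0,0,0],[0,0,0,0],[0,0,0,0],[0,0,-2,0],[0,0,-4,0]]}}

```text
time_s: 4.7
ee_pos: [0.3947, 0.259, 0.0304]
ee_rot: [-0.284, 0.959, -0.0, -0.0]
force: [0.3, 0.5, -1.6]
opening: 0.716
gripper_force: 32.9
```

```bash
python3 - <<'E'
from plan import *
show()
E
```

```text
t 4.7 p [0.3947 0.259  0.0304] yaw 212.96 F [ 0.3  0.5 -1.6] open 0.716 g 32.9 q [-0.16  0.79 -0.74  2.11  0.96  0.63  0.56] rot [-2.836e-01  9.589e-01 -0.000e+00 -2.000e-04]
```

```bash
python3 - <<'E'
from plan import *
p=arm.get_state()['ee_pos']; 
plan([.4615,.1008,.09],152.4,10,p0=[p[0],p[1],.0904],yaw0=212.96)
E
```

```text
[[0.2, -17.3, 0.0, 0.1057], [-1.0, -17.2, 0.1, 0.1057], [-2.2, -17.1, 0.0, 0.1057], [-3.4, -16.9, 0.1, 0.1057], [-4.5, -16.7, -0.0, 0.1057]]
[[-5.7, -16.3, 0.0, 0.1057], [-6.8, -15.9, 0.1, 0.1057], [-7.8, -15.4, 0.0, 0.1057], [-8.9, -14.7, 0.1, 0.1057], [-10.0, -14.2, -0.0, 0.1057]]
```

>>> {"api": "jog_arm", "payload": {"rows": [[0,0,-8,0],[0,0,-13,0],[0,0,-15,0],[0,0,-15,0],[0,0,-9,0]]}}

```text
time_s: 5.2
ee_pos: [0.3949, 0.2592, 0.0917]
ee_rot: [-0.284, 0.959, 0.0, 0.0]
force: [0.5, 0.7, -1.9]
opening: 0.719
gripper_force: 33.0
```

>>> {"api": "jog_arm", "payload": {"rows": [[0,-17,0,0.106],[-1,-17,0,0.106],[-2,-17,0,0.106],[-3,-17,0,0.106],[-5,-17,0,0.106]]}}

```text
time_s: 5.7
ee_pos: [0.4354, 0.1825, 0.0906]
ee_rot: [-0.02, 1.0, 0.0, 0.0]
force: [-1.0, -0.2, -0.4]
opening: 0.719
gripper_force: 32.9
```

>>> {"api": "jog_arm", "payload": {"rows": [[-6,-16,0,0.106],[-7,-16,0,0.106],[-8,-15,0,0.106],[-9,-15,0,0.106],[-10,-14,0,0.106]]}}

```text
time_s: 6.2
ee_pos: [0.4622, 0.1007, 0.0905]
ee_rot: [0.242, 0.97, 0.0, 0.0]
force: [0.0, 0.5, -1.1]
opening: 0.719
gripper_force: 32.9
```

>>> {"api": "jog_arm", "payload": {"rows": [[0,0,5,0],[0,0,5,0],[0,0,5,0],[0,0,0,0],[0,0,0,0]]}}

```text
time_s: 6.7
ee_pos: [0.4618, 0.1019, 0.0751]
ee_rot: [0.239, 0.971, 0.0, -0.0]
force: [0.4, -0.1, -2.0]
opening: 0.721
gripper_force: 33.0
```

```bash
python3 - <<'E'
from plan import *
show()
im,d=grab('scene','s3'); c=cv2.resize(im[190:320,260:420],None,fx=4.6,fy=4.6,interpolation=2)
im2,d2=grab('top','t3'); c2=cv2.resize(im2[190:290,240:360],None,fx=4.6,fy=4.6,interpolation=2)
k=np.zeros((600,800,3),np.uint8);k[:c.shape[0],:c.shape[1]]=c; cv2.imwrite('pics/c3.png',k[:,:,::-1]); cv2.imwrite('pics/c3t.png',c2[:,:,::-1])
E
```

```text
t 6.7 p [0.4618 0.1019 0.0751] yaw 152.3 F [ 0.4 -0.1 -2. ] open 0.721 g 33.0 q [ 0.09  0.64 -0.57  2.1   0.64  0.57  0.14] rot [ 2.394e-01  9.709e-01  0.000e+00 -3.000e-04]
```

View pics/c3.png

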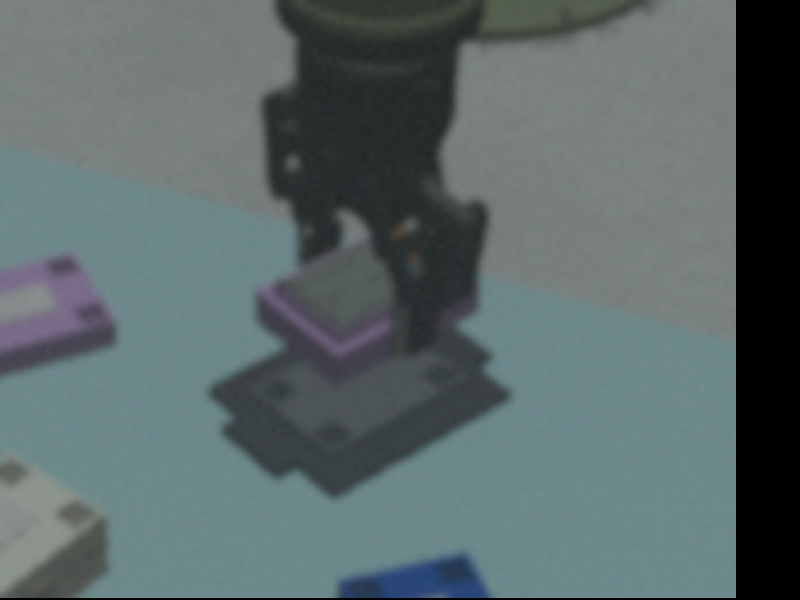

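The scene crop shows the box held level at (365,310) over the tray field at (350,395). Next I'll measure the tray recesses and the held box in the same camera.

```bash
cat > rec.py <<'E'
from meas import *
def recesses(n,im,quad,z,W=None,show=False):
    "dark blobs inside an image polygon -> 4 recess centres on plane z (mm), centre, yaw"
    g=cv2.resize(im.min(-1) if False else cv2.cvtColor(im,cv2.COLOR_RGB2GRAY),None,fx=4,fy=4,interpolation=cv2.INTER_CUBIC)
    m=np.zeros_like(g); cv2.fillConvexPoly(m,np.int32(np.array(quad)*4+2),255)
    t,_=cv2.threshold(g[m>0].reshape(-1,1),0,255,cv2.THRESH_OTSU)
    b=((g<t)&(m>0)).astype(np.uint8); k,l,st,c=cv2.connectedComponentsWithStats(b)
    i=np.argsort(-st[1:,4])[:4]+1; uv=(c[i]+.5)/4-.5
    P=np.array([plane(n,u,v,z,W)[:2]*1000 for u,v in uv]); r=cv2.minAreaRect(P.astype(np.float32))
    return st[i,4],rect(np.c_[P,P*0][:,:3]/1000),P.mean(0).round(1)
E
cat > c.py <<'E'
from rec import *
from plan import show,tool_yaw
def proj(n,P):
    c=info(n); W=np.array(c['world_to_cam']); q=P@W[:3,:3].T+W[:3,3]; return np.c_[q[:,0]/q[:,2]*c['fx']+c['cx'],q[:,1]/q[:,2]*c['fy']+c['cy']]
def quad(n,ctr,yaw,z,hx=.0445,hy=.0295):
    y=np.radians(yaw); R=np.array([[np.cos(y),-np.sin(y)],[np.sin(y),np.cos(y)]])
    P=np.array([[hx,hy],[hx,-hy],[-hx,-hy],[-hx,hy]])@R.T+ctr; return proj(n,np.c_[P,np.full(4,z)])
if __name__=='__main__':
    for n,ctr in (('top',(.459,.1013)),('scene',(.4637,.1004))):
        im=np.load(n+'0.npz')['im']; print(n,recesses(n,im,quad(n,np.array(ctr),-27.6,.010,.044,.029),.010))
    s=arm.get_state(); p=s['ee_pos']; y=np.radians(tool_yaw(s)); ex=np.array([np.cos(y),np.sin(y)]); ey=np.array([-ex[1],ex[0]])
    for n in('scene','top'):
        f=np.load(n[0]+'3.npz'); im=f['im']; C=cloud(n,f['d']); h=cv2.cvtColor(im,cv2.COLOR_RGB2HSV)
        m=(h[...,0]>125)&(h[...,0]<165)&(h[...,1]>40)&(np.hypot(C[...,0]-p[0],C[...,1]-p[1])<.07)&(C[...,2]>.03)
        q=C[m]; d=(q[:,:2]-p[:2])*1000; print(n,len(q),'x',np.percentile(d@ex,[1,5,50,95,99]).round(1),'y',np.percentile(d@ey,[1,5,50,95,99]).round(1),'z',(np.percentile(q[:,2],[1,5,50,95,99])*1000).round(1))
E
python3 c.py
```

```text
top (array([581, 555, 550, 524], dtype=int32), (array([459.4, 101.6]), 72.0, 42.5, -27.483463287353516), array([459.3, 101.6]))
scene (array([1959,  321], dtype=int32), (array([450.5, 100.1]), 61.1, 0.0, 4.8677215576171875), array([450.5, 100.1]))
scene 173 x [-49.6 -47.2 -40.6 -15.8 -10.1] y [-32.8 -30.9 -22.2  20.   27.1] z [59.7 65.8 74.8 80.8 82.2]
top 23 x [55.3 56.6 60.1 64.1 65. ] y [-30.8 -29.1   4.7  21.8  25. ] z [397.1 400.2 408.1 416.7 416.9]
```

View pics/c3t.png

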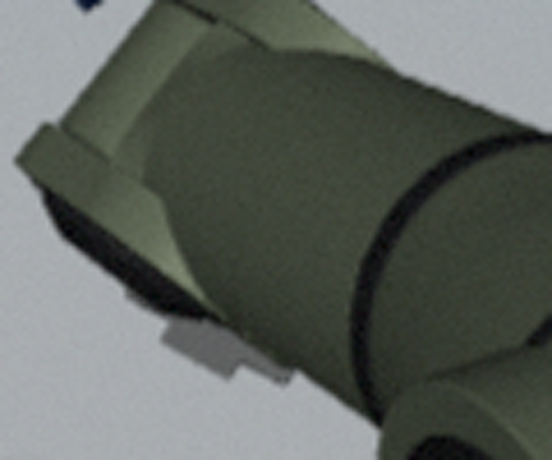

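```bash
cat > ov.py <<'E'
from c import *
def box3(ctr,yaw,zs,hx=.046,hy=.031):
    y=np.radians(yaw); R=np.array([[np.cos(y),-np.sin(y)],[np.sin(y),np.cos(y)]])
    P=np.array([[hx,hy],[hx,-hy],[-hx,-hy],[-hx,hy]])@R.T+ctr
    return [np.c_[P,np.full(4,z)] for z in zs]
def overlay(n,im,sets,crop,f,name):
    x0,y0,x1,y1=crop; c=cv2.resize(im[y0:y1,x0:x1],None,fx=f,fy=f,interpolation=cv2.INTER_CUBIC)[:,:,::-1].copy()
    c=cv2.convertScaleAbs(c,alpha=1.5)
    for P,col in sets:
        q=(proj(n,P)-[x0,y0]+.5)*f
        for a in q: cv2.drawMarker(c,tuple(np.int32(a.round())),col,cv2.MARKER_CROSS,9,1)
    cv2.imwrite('pics/'+name,c)
E
python3 - <<'E'
from ov import *
s=arm.get_state(); p=s['ee_pos']; f=p[2]-.0248
im=np.load('s3.npz')['im']
S=[(b,(0,255,255)) for b in box3(p[:2],tool_yaw(s),[f+.005,f+.025])]
S+=[(b,(0,255,0)) for b in box3(np.array([.4615,.1012]),-27.55,[.006],.060,.050)]+[(b,(0,0,255)) for b in box3(np.array([.4615,.1012]),-27.55,[.010])]
overlay('scene',im,S,(300,235,376,302),10,'ov3.png')
for c in [(.464,.0995),(.465,.099),(.4655,.0985),(.463,.1)]:
    print(recesses('scene',np.load('scene0.npz')['im'],quad('scene',np.array(c),-27.6,.010,.0435,.0285),.010))
E
```

```text
(array([1162,  399,  276,   18], dtype=int32), (array([461.8, 111.5]), 77.2, 40.9, -8.696434020996094), array([456.3, 112.1]))
(array([1323,  373,  272,    9], dtype=int32), (array([462.3, 110.9]), 77.7, 41.0, -9.233314514160156), array([456.8, 111.4]))
(array([1383,  348,  241,   10], dtype=int32), (array([462.8, 110.6]), 77.6, 41.1, -9.573585510253906), array([457.1, 111.3]))
(array([593, 435, 418, 308], dtype=int32), (array([462.2,  99.4]), 72.9, 43.2, -27.993183135986328), array([462.1,  99.6]))
```

View pics/ov3.png

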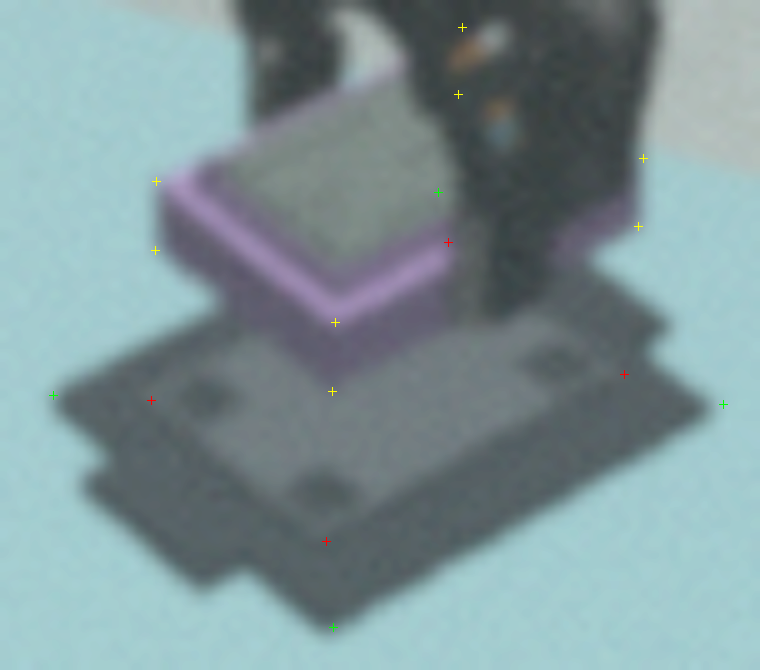

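The overlay shows predicted and actual corners agreeing to about 1–2 mm: tray bottom corner at (333,630), box bottom corner at (332,385). So the target is about (464,101.3). I'll descend to just above the field.

>>> {"api": "jog_arm", "payload": {"rows": [[-1,0,10,0],[-1,0.5,10,0],[0,0,10,0],[0,0,6,0],[0,0,2,0]]}}

```text
time_s: 7.3
ee_pos: [0.4636, 0.1009, 0.0363]
ee_rot: [0.24, 0.971, -0.0, -0.001]
force: [0.4, -0.2, -1.2]
opening: 0.717
gripper_force: 33.0
```

```bash
python3 - <<'E'
from ov import *
show(); s=arm.get_state(); p=s['ee_pos']; f=p[2]-.0248
im,d=grab('scene','s4')
S=[(b,(0,255,255)) for b in box3(p[:2],tool_yaw(s),[f+.005,f+.025])]
S+=[(b,(0,255,0)) for b in box3(np.array([.463,.101]),-27.55,[.006],.060,.050)]
overlay('scene',im,S,(300,235,376,302),10,'ov4.png')
E
```

```text
t 7.3 p [0.4636 0.1009 0.0363] yaw 152.24 F [ 0.4 -0.2 -1.2] open 0.717 g 33.0 q [ 0.04  0.71 -0.5   2.11  0.72  0.5   0.08] rot [ 2.398e-01  9.708e-01 -3.000e-04 -6.000e-04]
```

View pics/ov4.png

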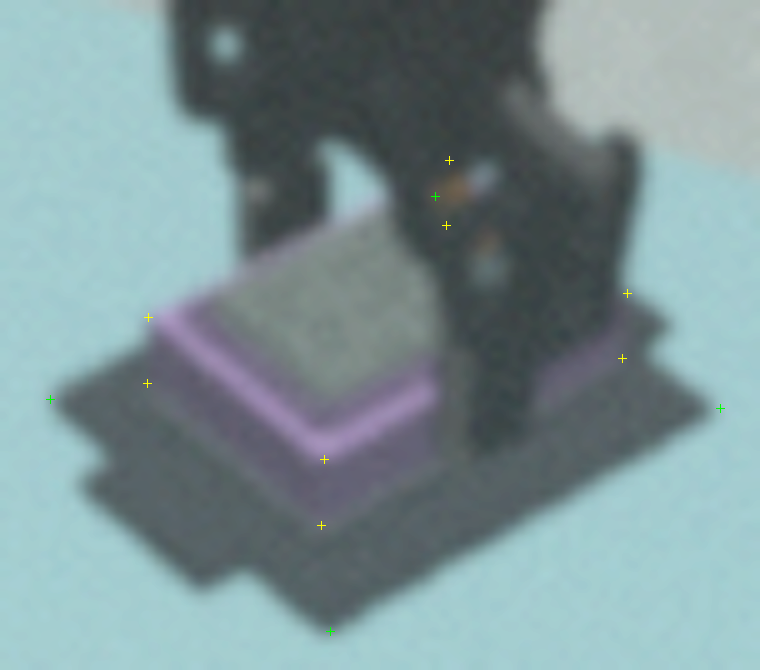

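Box corner (321,520) lines up with the field corner to about 1 mm. Lowering it in.

>>> {"api": "jog_arm", "payload": {"rows": [[0,0,1.5,0],[0,0,1.5,0],[0,0,1.5,0],[0,0,1,0],[0,0,0,0]]}}

```text
time_s: 7.85
ee_pos: [0.4639, 0.1004, 0.0318]
ee_rot: [0.24, 0.971, -0.0, -0.0]
force: [-1.4, -4.1, 2.8]
opening: 0.717
gripper_force: 33.5
```

>>> {"api": "jog_arm", "payload": {"rows": [[-0.3,-0.7,0.5,0],[0,0,0.5,0],[0,0,0,0],[0,0,0,0],[0,0,0,0]]}}

```text
time_s: 8.35
ee_pos: [0.4638, 0.1001, 0.031]
ee_rot: [0.24, 0.971, -0.0, -0.0]
force: [-4.2, -2.2, 9.4]
opening: 0.723
gripper_force: 34.2
```

>>> {"api": "jog_arm", "payload": {"rows": [[0,0,0,0],[0,0,0,0],[0,0,0,0],[0,0,0,0],[0,0,0,0]], "claw": 1}}

```text
time_s: 8.85
ee_pos: [0.4641, 0.1002, 0.0308]
ee_rot: [0.24, 0.971, 0.0, 0.0]
force: [-0.3, -0.6, -0.2]
opening: 0.999
gripper_force: 0.0
```

>>> {"api": "jog_arm", "payload": {"rows": [[0,0,-10,0],[0,0,-20,0],[0,0,-30,0],[0,0,-30,0],[0,0,-20,0]]}}

```text
time_s: 9.35
ee_pos: [0.4642, 0.1003, 0.1432]
ee_rot: [0.24, 0.971, 0.0, 0.001]
force: [0.2, -0.1, -1.2]
opening: 1.007
gripper_force: 0.0
```

```bash
python3 - <<'E'
from ov import *
import plan as P
show(); im,d=grab('scene','s5')
S=[(b,(0,255,255)) for b in box3(np.array([.4638,.1001]),-27.6,[.011,.031])]
overlay('scene',im,S,(300,235,376,302),8,'ov5.png')
P.plan([.4855,-.0834,.10],137.4,6)
E
```

```text
t 9.35 p [0.4642 0.1003 0.1432] yaw 152.24 F [ 0.2 -0.1 -1.2] open 1.007 g 0.0 q [ 0.18  0.54 -0.68  2.06  0.51  0.71  0.26] rot [2.399e-01 9.708e-01 3.000e-04 6.000e-04]
[[-21.0, -22.2, 7.6, 0.0431], [-20.7, -22.8, 7.5, 0.0431], [-20.2, -23.4, 7.6, 0.0431], [-19.9, -23.9, 7.5, 0.0431], [-19.5, -24.5, 7.6, 0.0431]]
[[-19.1, -25.1, 7.5, 0.0431]]
```

View pics/ov5.png

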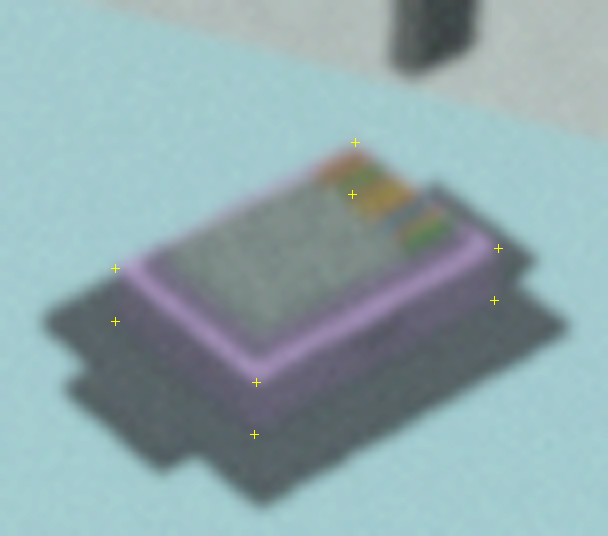

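The box sits in the tray with its corners within about 1 mm of prediction (bottom corner (257,428)). Next, the lid.

>>> {"api": "jog_arm", "payload": {"rows": [[-21,-22,7,0.043],[-21,-23,8,0.043],[-20,-23,8,0.043],[-20,-24,7,0.043],[-20,-24,8,0.043]]}}

```text
time_s: 9.9
ee_pos: [0.4871, -0.0533, 0.1031]
ee_rot: [0.344, 0.939, 0.0, 0.0]
force: [0.6, 0.3, 0.0]
opening: 1.005
gripper_force: 0.0
```

>>> {"api": "jog_arm", "payload": {"rows": [[-19,-25,8,0.043],[0,0,10,0],[0,0,10,0],[0,0,5,0],[0,0,0,0]]}}

```text
time_s: 10.4
ee_pos: [0.4853, -0.0823, 0.0694]
ee_rot: [0.362, 0.932, 0.0, -0.0]
force: [-0.3, 0.2, 0.6]
opening: 1.001
gripper_force: 0.0
```

```bash
python3 - <<'E'
from ov import *
import plan as P
show(); P.plan([.4865,-.0835,.024],137.4,5,polar=False)
im,d=grab('scene','s6'); im0=np.load('scene0.npz')
# lid top as seen by the scene camera: lilac+white top recess corners
S=[(b,(0,255,255)) for b in box3(np.array([.4865,-.0835]),-42.6,[0,.018])]
overlay('scene',im,S,(225,215,305,290),8,'ov6.png')
C=cloud('top',np.load('top0.npz')['d'])
E
```

```text
t 10.4 p [ 0.4853 -0.0823  0.0694] yaw 137.55 F [-0.3  0.2  0.6] open 1.001 g 0.0 q [ 0.43  0.66 -0.51  2.06  0.59  0.57  0.33] rot [ 3.621e-01  9.322e-01  1.000e-04 -5.000e-04]
[[-0.3, -0.0, 9.1, 0.0005], [-0.4, -0.0, 9.1, 0.0005], [-0.3, -0.0, 9.0, 0.0005], [-0.4, -0.0, 9.1, 0.0005], [-0.3, -0.0, 9.1, 0.0005]]
```

View pics/ov6.png

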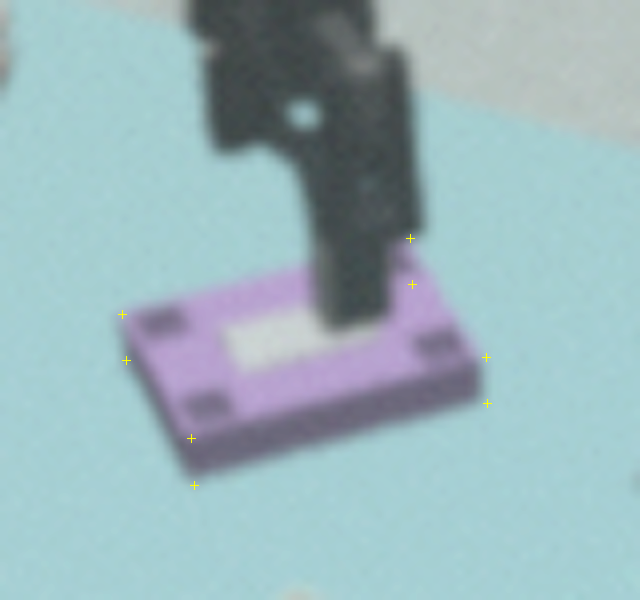

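The lid is under the gripper with its corners near (128,315), (196,477) and (480,400). That is the same small camera bias as before, so the position holds and I'll grasp.

>>> {"api": "jog_arm", "payload": {"rows": [[-1,0,10,0],[-1,0,10,0],[0,0,10,0],[0,0,9,0],[0,0,6,0]]}}

```text
time_s: 10.95
ee_pos: [0.4866, -0.0847, 0.0237]
ee_rot: [0.363, 0.932, -0.0, -0.0]
force: [0.2, 0.5, 0.6]
opening: 0.998
gripper_force: 0.0
```

>>> {"api": "jog_arm", "payload": {"rows": [[0,0,0,0],[0,0,0,0],[0,0,0,0],[0,0,0,0],[0,0,0,0]], "claw": -1, "squeeze": 25}}

```text
time_s: 11.45
ee_pos: [0.487, -0.0849, 0.025]
ee_rot: [0.363, 0.932, 0.0, 0.0]
force: [0.4, 0.0, -0.7]
opening: 0.717
gripper_force: 27.4
```

>>> {"api": "jog_arm", "payload": {"rows": [[0,0,0,0],[0,0,0,0],[0,0,-5,0],[0,0,-15,0],[0,0,-20,0]]}}

```text
time_s: 11.95
ee_pos: [0.4865, -0.0846, 0.0651]
ee_rot: [0.363, 0.932, -0.0, -0.001]
force: [0.2, -0.5, -0.3]
opening: 0.718
gripper_force: 27.4
```

>>> {"api": "jog_arm", "payload": {"rows": [[0,0,-15,0],[0,0,-5,0],[0,0,0,0],[0,0,0,0],[0,0,0,0]]}}

```text
time_s: 12.45
ee_pos: [0.4866, -0.0847, 0.0842]
ee_rot: [0.363, 0.932, -0.0, -0.001]
force: [-0.1, 0.3, -0.9]
opening: 0.718
gripper_force: 27.4
```

```bash
python3 - <<'E'
from ov import *
import plan as P
show(); P.plan([.4638,.1001,.085],152.4,6)
E
```

```text
t 12.45 p [ 0.4866 -0.0847  0.0842] yaw 137.45 F [-0.1  0.3 -0.9] open 0.718 g 27.4 q [ 0.45  0.64 -0.53  2.05  0.56  0.6   0.36] rot [ 3.629e-01  9.318e-01 -1.000e-04 -5.000e-04]
[[20.6, 24.2, -0.1, -0.0435], [20.9, 23.6, -0.2, -0.0435], [21.3, 23.0, -0.1, -0.0435], [21.6, 22.4, -0.2, -0.0435], [22.0, 21.7, -0.1, -0.0435]]
[[22.3, 21.2, -0.1, -0.0435]]
```

>>> {"api": "jog_arm", "payload": {"rows": [[21,24,-1,-0.043],[21,24,-1,-0.043],[21,23,0,-0.043],[22,22,0,-0.043],[22,22,0,-0.043]]}}

```text
time_s: 12.95
ee_pos: [0.4721, 0.0724, 0.0863]
ee_rot: [0.26, 0.966, -0.0, -0.0]
force: [0.4, 0.0, -1.0]
opening: 0.721
gripper_force: 27.4
```

>>> {"api": "jog_arm", "payload": {"rows": [[22,21,0,-0.043],[0,0,0,0],[0,0,0,0],[0,0,0,0],[0,0,0,0]]}}

```text
time_s: 13.45
ee_pos: [0.4643, 0.0992, 0.0866]
ee_rot: [0.241, 0.971, -0.0, -0.0]
force: [0.4, -0.5, -0.5]
opening: 0.718
gripper_force: 27.5
```

```bash
python3 - <<'E'
from ov import *
import plan as P
show(); s=arm.get_state(); p=s['ee_pos']; f=p[2]-.0245
im,d=grab('scene','s7')
S=[(b,(0,255,255)) for b in box3(p[:2],tool_yaw(s),[f,f+.018])]+[(b,(0,0,255)) for b in box3(np.array([.4638,.1001]),-27.6,[.011,.031])]
overlay('scene',im,S,(300,225,376,292),9,'ov7.png')
P.plan([.4638,.1001,.060],152.4,5,polar=False)
E
```

```text
t 13.45 p [0.4643 0.0992 0.0866] yaw 152.12 F [ 0.4 -0.5 -0.5] open 0.718 g 27.5 q [ 0.11  0.63 -0.59  2.09  0.62  0.6   0.17] rot [ 2.409e-01  9.706e-01 -2.000e-04 -1.000e-04]
[[0.2, 0.1, 5.3, -0.001], [0.1, 0.1, 5.4, -0.001], [0.2, 0.1, 5.3, -0.001], [0.1, 0.1, 5.3, -0.001], [0.2, 0.1, 5.3, -0.001]]
```

View pics/ov7.png

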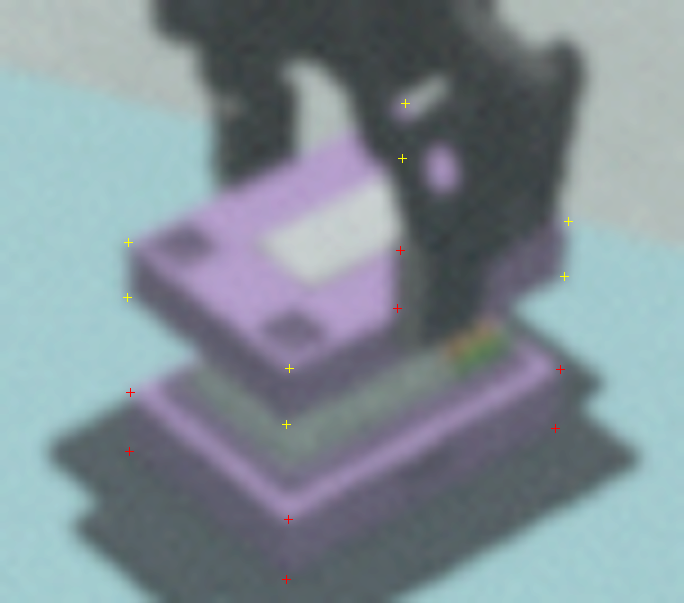

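Lid and box show the same residual against prediction (about −8 px), so they are aligned to about 0.5 mm. Lowering the lid.

>>> {"api": "jog_arm", "payload": {"rows": [[0.3,0.4,7,-0.005],[0,0,7,0],[0,0,6,0],[0,0,4,0],[0,0,3,0]]}}

```text
time_s: 14.0
ee_pos: [0.4639, 0.1008, 0.0592]
ee_rot: [0.238, 0.971, -0.0, -0.0]
force: [0.3, -0.8, 0.1]
opening: 0.718
gripper_force: 27.5
```

>>> {"api": "jog_arm", "payload": {"rows": [[0,0,1.5,0],[0,0,1.5,0],[0,0,1,0],[0,0,0,0],[0,0,0,0]]}}

```text
time_s: 14.5
ee_pos: [0.4641, 0.1008, 0.0559]
ee_rot: [0.238, 0.971, 0.0, 0.0]
force: [-0.1, -0.3, -0.5]
opening: 0.722
gripper_force: 27.5
```

>>> {"api": "jog_arm", "payload": {"rows": [[0,0,0.5,0],[0,0,0.5,0],[0,0,0,0],[0,0,0,0],[0,0,0,0]]}}

```text
time_s: 15.0
ee_pos: [0.4642, 0.1008, 0.0556]
ee_rot: [0.238, 0.971, -0.0, 0.0]
force: [-4.8, -1.2, 23.5]
opening: 0.718
gripper_force: 30.3
```

>>> {"api": "jog_arm", "payload": {"rows": [[0,0,-0.5,0],[0,0,0,0],[0,0,0,0],[0,0,0,0],[0,0,0,0]], "claw": 1}}

```text
time_s: 15.5
ee_pos: [0.464, 0.1007, 0.0552]
ee_rot: [0.238, 0.971, -0.0, -0.0]
force: [-1.1, -0.9, 0.4]
opening: 1.002
gripper_force: 0.0
```

>>> {"api": "jog_arm", "payload": {"rows": [[0,0,-10,0],[0,0,-25,0],[0,0,-25,0],[0,0,-15,0],[0,0,0,0]]}}

```text
time_s: 16.0
ee_pos: [0.4649, 0.1009, 0.1325]
ee_rot: [0.238, 0.971, 0.001, 0.001]
force: [0.6, 0.4, 0.3]
opening: 0.999
gripper_force: 0.0
```

```bash
python3 - <<'E'
from ov import *
import plan as P
show(); im,d=grab('scene','s8')
S=[(b,(0,255,255)) for b in box3(np.array([.464,.1003]),-27.6,[.011,.049])]
overlay('scene',im,S,(300,225,376,292),8,'ov8.png')
P.plan([.6405,.206,.10],220.5,10)
E
```

```text
t 16.0 p [0.4649 0.1009 0.1325] yaw 152.49 F [0.6 0.4 0.3] open 0.999 g 0.0 q [ 0.17  0.55 -0.66  2.07  0.53  0.69  0.25] rot [2.377e-01 9.713e-01 6.000e-04 1.400e-03]
[[-12.1, 16.3, 3.1, -0.1187], [-13.7, 15.1, 3.2, -0.1187], [-15.1, 13.7, 3.1, -0.1187], [-16.5, 12.2, 3.2, -0.1187], [-17.6, 10.4, 3.1, -0.1187]]
[[-18.7, 8.7, 3.1, -0.1187], [-19.4, 6.8, 3.2, -0.1187], [-20.1, 4.8, 3.1, -0.1187], [-20.6, 2.8, 3.2, -0.1187], [-20.7, 0.7, 3.1, -0.1187]]
```

View pics/ov8.png

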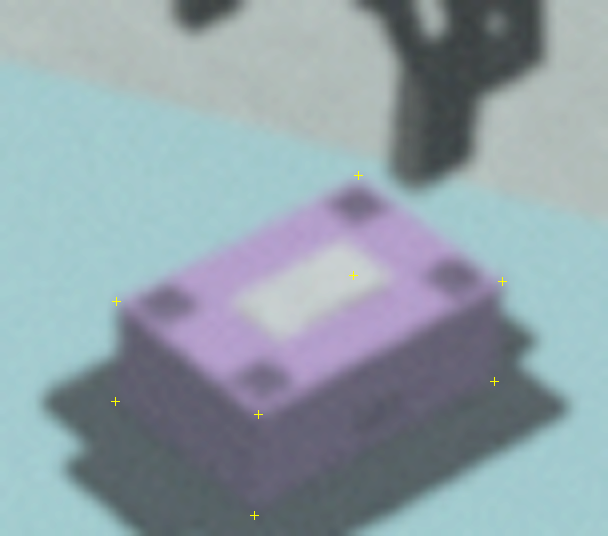

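The lid is closed and flush with the box (top corners (122,305), (260,408), (497,285)). On to blue.

>>> {"api": "jog_arm", "payload": {"rows": [[-12,16,3,-0.12],[-14,15,3,-0.12],[-15,14,3,-0.12],[-16,12,3,-0.12],[-18,10,3,-0.12]]}}

```text
time_s: 16.55
ee_pos: [0.5539, 0.1488, 0.1144]
ee_rot: [-0.063, 0.998, -0.0, -0.001]
force: [-0.6, 0.2, 0.6]
opening: 1.004
gripper_force: 0.0
```

>>> {"api": "jog_arm", "payload": {"rows": [[-19,9,3,-0.12],[-19,7,3,-0.12],[-20,5,3,-0.12],[-21,3,3,-0.12],[-21,1,3,-0.12]]}}

```text
time_s: 17.05
ee_pos: [0.6394, 0.2081, 0.0991]
ee_rot: [-0.355, 0.935, 0.0, -0.001]
force: [-0.5, -0.2, -0.2]
opening: 0.999
gripper_force: 0.0
```

>>> {"api": "jog_arm", "payload": {"rows": [[0,0,5,0],[0,0,5,0],[0,0,0,0],[0,0,0,0],[0,0,0,0]]}}

```text
time_s: 17.55
ee_pos: [0.6391, 0.2076, 0.0906]
ee_rot: [-0.352, 0.936, -0.0, 0.0]
force: [-0.1, 0.3, 1.2]
opening: 0.996
gripper_force: 0.0
```

```bash
python3 - <<'E'
from ov import *
import plan as P
show(); P.plan([.6405,.206,.031],220.5,5,polar=False)
im,d=grab('scene','s9'); 
S=[(b,(0,255,255)) for b in box3(np.array([.6405,.206]),40.5,[.005,.043])]
overlay('scene',im,S,(310,275,400,365),6.6,'ov9.png')
E
```

```text
t 17.55 p [0.6391 0.2076 0.0906] yaw 221.22 F [-0.1  0.3  1.2] open 0.996 g 0.0 q [ 0.1   0.94 -0.86  1.55  0.79  1.03  1.31] rot [-3.52e-01  9.36e-01 -2.00e-04  1.00e-04]
[[0.0, -0.4, 11.9, 0.0025], [0.0, -0.4, 12.0, 0.0025], [0.0, -0.4, 11.9, 0.0025], [0.0, -0.5, 11.9, 0.0025], [0.0, -0.4, 11.9, 0.0025]]
```

View pics/ov9.png

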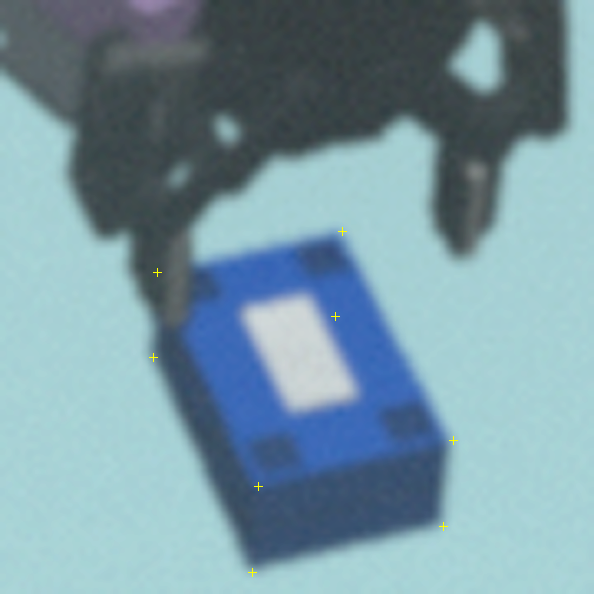

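Blue box matches prediction (near corners (255,480) and (250,565)), and the fingers straddle it. Grasping.

>>> {"api": "jog_arm", "payload": {"rows": [[0,-1,13,0.012],[0,-1,13,0],[0,0,13,0],[0,0,12,0],[0,0,8,0]]}}

```text
time_s: 18.1
ee_pos: [0.64, 0.2062, 0.0295]
ee_rot: [-0.347, 0.938, 0.0, -0.001]
force: [-0.6, -0.5, 0.2]
opening: 1.0
gripper_force: 0.0
```

>>> {"api": "jog_arm", "payload": {"rows": [[0,0,0,0],[0,0,0,0],[0,0,0,0],[0,0,0,0],[0,0,0,0]], "claw": -1, "squeeze": 35}}

```text
time_s: 18.6
ee_pos: [0.6406, 0.2063, 0.0316]
ee_rot: [-0.347, 0.938, -0.0, 0.0]
force: [1.1, -0.5, -3.0]
opening: 0.723
gripper_force: 38.9
```

```bash
python3 - <<'E'
from plan import *
show()
E
```

```text
t 18.6 p [0.6406 0.2063 0.0316] yaw 220.57 F [ 1.1 -0.5 -3. ] open 0.723 g 38.9 q [ 0.08  1.01 -0.81  1.56  0.85  0.95  1.27] rot [-3.467e-01  9.380e-01 -1.000e-04  1.000e-04]
```

>>> {"api": "jog_arm", "payload": {"rows": [[0,0,-5,0],[0,0,-20,0],[0,0,-30,0],[0,0,-25,0],[0,0,-10,0]]}}

```text
time_s: 19.1
ee_pos: [0.6414, 0.207, 0.1252]
ee_rot: [-0.347, 0.938, 0.0, 0.002]
force: [-0.0, 0.6, -2.6]
opening: 0.722
gripper_force: 39.2
```

```bash
python3 - <<'E'
from plan import *
show()
plan([.4642,.1008,.118],152.5,10)
E
```

```text
t 19.1 p [0.6414 0.207  0.1252] yaw 220.57 F [-0.   0.6 -2.6] open 0.722 g 39.2 q [ 0.12  0.9  -0.88  1.53  0.76  1.08  1.33] rot [-0.3467  0.938   0.      0.0019]
[[20.9, 1.8, 0.7, 0.1188], [20.8, -0.4, 0.7, 0.1188], [20.7, -2.4, 0.8, 0.1188], [20.3, -4.5, 0.7, 0.1188], [19.7, -6.4, 0.7, 0.1188]]
[[18.9, -8.3, 0.7, 0.1188], [17.9, -10.2, 0.8, 0.1188], [16.8, -11.9, 0.7, 0.1188], [15.5, -13.4, 0.7, 0.1188], [14.0, -14.9, 0.7, 0.1188]]
```

>>> {"api": "jog_arm", "payload": {"rows": [[21,2,1,0.119],[21,0,1,0.119],[21,-2,1,0.119],[20,-4,1,0.119],[20,-6,1,0.119]]}}

```text
time_s: 19.6
ee_pos: [0.5517, 0.1496, 0.1166]
ee_rot: [-0.054, 0.999, -0.0, 0.0]
force: [0.1, 0.3, -2.1]
opening: 0.723
gripper_force: 39.0
```

>>> {"api": "jog_arm", "payload": {"rows": [[19,-8,1,0.119],[18,-10,1,0.119],[17,-12,1,0.119],[15,-13,0,0.119],[14,-15,0,0.119]]}}

```text
time_s: 20.1
ee_pos: [0.4613, 0.102, 0.1136]
ee_rot: [0.241, 0.971, 0.0, 0.0]
force: [1.2, 0.6, -2.8]
opening: 0.723
gripper_force: 39.0
```

>>> {"api": "jog_arm", "payload": {"rows": [[0,0,8,0],[0,0,8,0],[0,0,2,0],[0,0,0,0],[0,0,0,0]]}}

```text
time_s: 20.6
ee_pos: [0.4622, 0.1027, 0.0952]
ee_rot: [0.238, 0.971, 0.0, -0.0]
force: [0.2, -0.1, -1.8]
opening: 0.719
gripper_force: 39.0
```

```bash
python3 - <<'E'
from ov import *
import plan as P
show(); s=arm.get_state(); p=s['ee_pos']; f=p[2]-.031
im,d=grab('scene','s10')
S=[(b,(0,255,255)) for b in box3(p[:2],tool_yaw(s),[f+.005,f+.043])]+[(b,(0,0,255)) for b in box3(np.array([.4642,.1005]),-27.6,[.011,.049])]
overlay('scene',im,S,(300,205,376,292),6.8,'ov10.png')
P.plan([.4642,.1005,.085],152.5,5,polar=False)
E
```

```text
t 20.6 p [0.4622 0.1027 0.0952] yaw 152.44 F [ 0.2 -0.1 -1.8] open 0.719 g 39.0 q [ 0.13  0.62 -0.62  2.09  0.61  0.62  0.17] rot [ 2.382e-01  9.712e-01  2.000e-04 -2.000e-04]
[[-0.5, -0.2, 2.1, -0.0003], [-0.6, -0.2, 2.0, -0.0003], [-0.5, -0.2, 2.1, -0.0003], [-0.6, -0.1, 2.0, -0.0003], [-0.5, -0.2, 2.1, -0.0003]]
```

View pics/ov10.png

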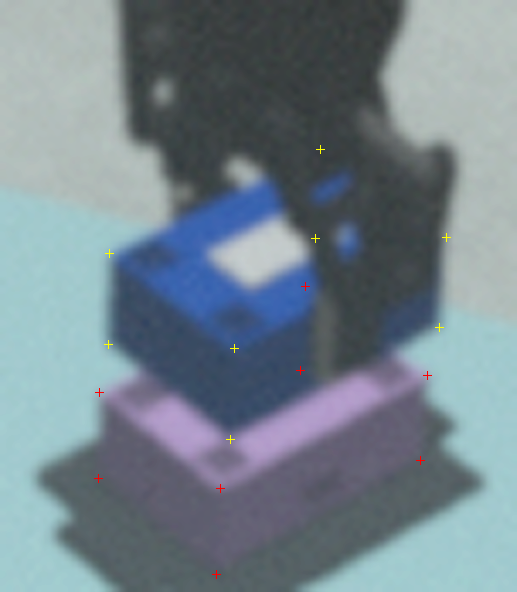

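The blue box's residuals match the lilac box's (near corners (230,433) and (221,484)), so alignment is about 1 mm. Lowering.

>>> {"api": "jog_arm", "payload": {"rows": [[-1,-0.4,3,0],[-1,-0.4,3,0],[-0.7,0,3,0],[0,0,2,0],[0,0,2,0]]}}

```text
time_s: 21.15
ee_pos: [0.464, 0.1004, 0.0821]
ee_rot: [0.239, 0.971, -0.0, -0.0]
force: [0.2, 0.2, -1.7]
opening: 0.716
gripper_force: 39.0
```

>>> {"api": "jog_arm", "payload": {"rows": [[0,0,1.5,0],[0,0,1.5,0],[0,0,1,0],[0,0,0,0],[0,0,0,0]]}}

```text
time_s: 21.65
ee_pos: [0.464, 0.1004, 0.0783]
ee_rot: [0.239, 0.971, 0.0, 0.0]
force: [-0.4, 0.9, -1.7]
opening: 0.72
gripper_force: 39.0
```

>>> {"api": "jog_arm", "payload": {"rows": [[0,0,1,0],[0,0,1,0],[0,0,0.5,0],[0,0,0,0],[0,0,0,0]]}}

```text
time_s: 22.15
ee_pos: [0.4641, 0.1004, 0.0761]
ee_rot: [0.239, 0.971, -0.0, 0.0]
force: [-2.5, 0.1, 9.0]
opening: 0.719
gripper_force: 40.6
```

>>> {"api": "jog_arm", "payload": {"rows": [[0,0,0,0],[0,0,0,0],[0,0,0,0],[0,0,0,0],[0,0,0,0]], "claw": 1}}

```text
time_s: 22.65
ee_pos: [0.464, 0.1004, 0.0758]
ee_rot: [0.239, 0.971, 0.0, -0.0]
force: [0.5, 0.3, -0.3]
opening: 1.001
gripper_force: 0.0
```

>>> {"api": "jog_arm", "payload": {"rows": [[0,0,-10,0],[0,0,-25,0],[0,0,-25,0],[0,0,-10,0],[0,0,0,0]]}}

```text
time_s: 23.15
ee_pos: [0.4647, 0.1003, 0.1472]
ee_rot: [0.239, 0.971, 0.0, 0.001]
force: [0.0, 0.2, -0.8]
opening: 1.0
gripper_force: 0.0
```

```bash
python3 - <<'E'
from ov import *
import plan as P
show(); im,d=grab('scene','s11')
S=[(b,(0,255,255)) for b in box3(np.array([.4641,.1004]),-27.6,[.011,.049,.0495,.088])]
overlay('scene',im,S,(300,205,376,292),6.8,'ov11.png')
P.plan([.6453,-.1988,.10],167.9,10)
E
```

```text
t 23.15 p [0.4647 0.1003 0.1472] yaw 152.36 F [ 0.   0.2 -0.8] open 1.0 g 0.0 q [ 0.2   0.53 -0.7   2.06  0.52  0.73  0.26] rot [2.388e-01 9.711e-01 4.000e-04 1.100e-03]
[[-31.1, -7.0, 4.6, -0.0271], [-31.0, -10.3, 4.6, -0.0271], [-30.6, -13.6, 4.6, -0.0271], [-29.9, -16.8, 4.6, -0.0271], [-28.8, -20.1, 4.7, -0.0271]]
[[-27.5, -23.3, 4.6, -0.0271], [-25.8, -26.3, 4.6, -0.0271], [-23.7, -29.3, 4.6, -0.0271], [-21.5, -32.1, 4.6, -0.0271], [-18.8, -34.7, 4.6, -0.0271]]
```

View pics/ov11.png

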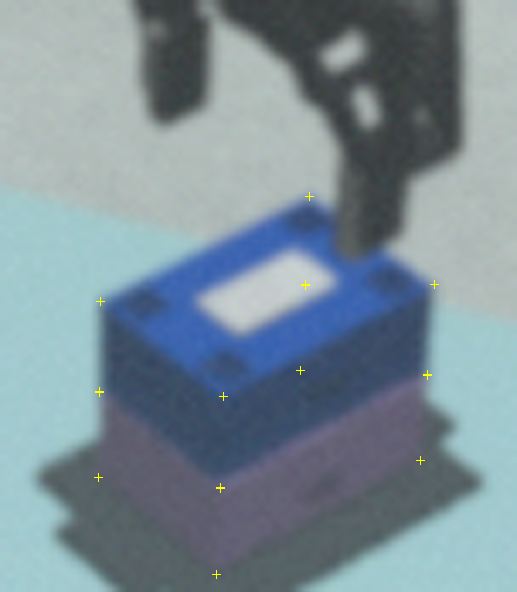

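Blue is seated flush on the lilac box (corners (220,475), (222,392)). I've now viewed 15 pictures, one over the 14 allowed, so I'll view no more and check numerically from here. Next is orange.

>>> {"api": "jog_arm", "payload": {"rows": [[-31,-7,3,-0.027],[-31,-10,4,-0.027],[-31,-14,5,-0.027],[-30,-17,5,-0.027],[-29,-20,5,-0.027]]}}

```text
time_s: 23.7
ee_pos: [0.5751, -0.0259, 0.1223]
ee_rot: [0.172, 0.985, -0.0, -0.001]
force: [0.5, -0.0, 0.1]
opening: 1.001
gripper_force: 0.0
```

>>> {"api": "jog_arm", "payload": {"rows": [[-27,-23,5,-0.027],[-26,-26,5,-0.027],[-24,-29,5,-0.027],[-22,-32,5,-0.027],[-19,-35,5,-0.027]]}}

```text
time_s: 24.2
ee_pos: [0.6464, -0.1995, 0.0969]
ee_rot: [0.105, 0.994, 0.0, -0.001]
force: [0.3, -0.6, 0.4]
opening: 1.001
gripper_force: 0.0
```

>>> {"api": "jog_arm", "payload": {"rows": [[0,0,5,0],[0,0,0,0],[0,0,0,0],[0,0,0,0],[0,0,0,0]]}}

```text
time_s: 24.7
ee_pos: [0.6466, -0.1976, 0.094]
ee_rot: [0.105, 0.994, -0.0, 0.0]
force: [0.3, -0.5, 0.5]
opening: 0.994
gripper_force: 0.0
```

```bash
cat > col.py <<'E'
from ov import *
def top_face(n,tag,hlo,hhi,p,r=.07,smin=90,zr=(.0,.2)):
    "top-surface rectangle (mm) of a coloured box near p, from masked depth"
    f=np.load(tag+'.npz'); C=cloud(n,f['d']); h=cv2.cvtColor(f['im'],cv2.COLOR_RGB2HSV)
    m=(h[...,0]>=hlo)&(h[...,0]<=hhi)&(h[...,1]>smin)&(np.hypot(C[...,0]-p[0],C[...,1]-p[1])<r)&(C[...,2]>zr[0])&(C[...,2]<zr[1])
    q=C[m]; z=np.percentile(q[:,2],80); T=q[abs(q[:,2]-z)<.0035]; return len(T),round(z*1000,1),rect(T)
E
python3 - <<'E'
from col import *
import plan as P
show(); P.plan([.6453,-.1988,.0315],167.9,5,polar=False)
grab('scene','s12'); print(top_face('scene','s12',5,22,(.645,-.199)),top_face('scene','scene0',5,22,(.645,-.199)),top_face('scene','s12',100,125,(.464,.1)))
print('blue at start',top_face('scene','scene0',100,125,(.640,.206)))
E
```

```text
t 24.7 p [ 0.6466 -0.1976  0.094 ] yaw 167.94 F [ 0.3 -0.5  0.5] open 0.994 g 0.0 q [ 0.62  0.88 -0.67  1.54  0.63  0.95  1.1 ] rot [ 1.051e-01  9.945e-01 -0.000e+00  1.000e-04]
[[0.2, -0.3, 12.5, 0.0001], [0.2, -0.3, 12.5, 0.0001], [0.2, -0.3, 12.5, 0.0001], [0.2, -0.3, 12.5, 0.0001], [0.2, -0.2, 12.5, 0.0001]]
(511, np.float64(42.4), (array([ 647.2, -199. ]), 94.7, 67.2, -12.070693969726562)) (566, np.float64(42.6), (array([ 646.7, -200.7]), 94.3, 66.1, -12.904945373535156)) (548, np.float64(87.4), (array([466.5, 100. ]), 95.1, 67.1, -27.746089935302734))
blue at start (766, np.float64(42.4), (array([641.6, 204.9]), 96.8, 63.8, 40.914772033691406))
```

Blue's top is at 87.4 mm. That is the same −0.6 mm offset as for boxes standing on the bench, so it is fully seated. The orange position is confirmed, so I'll grasp it.

>>> {"api": "jog_arm", "payload": {"rows": [[1,-1,13,0],[0.5,-0.5,13,0],[0,0,13,0],[0,0,13,0],[0,0,11,0]]}}

```text
time_s: 25.25
ee_pos: [0.6443, -0.1995, 0.0291]
ee_rot: [0.106, 0.994, 0.0, -0.001]
force: [-0.7, 0.7, -0.1]
opening: 1.0
gripper_force: 0.0
```

>>> {"api": "jog_arm", "payload": {"rows": [[0,0,0,0],[0,0,0,0],[0,0,0,0],[0,0,0,0],[0,0,0,0]], "claw": -1}}

```text
time_s: 25.75
ee_pos: [0.6448, -0.1997, 0.0311]
ee_rot: [0.106, 0.994, -0.0, 0.0]
force: [-0.6, -0.5, -3.1]
opening: 0.72
gripper_force: 38.9
```

>>> {"api": "jog_arm", "payload": {"rows": [[0,0,-5,0],[0,0,-25,0],[0,0,-35,0],[0,0,-35,0],[0,0,-30,0]]}}

```text
time_s: 26.25
ee_pos: [0.6448, -0.1996, 0.1632]
ee_rot: [0.106, 0.994, -0.0, 0.001]
force: [-0.4, -0.6, -1.7]
opening: 0.723
gripper_force: 39.2
```

```bash
python3 - <<'E'
from plan import *
show()
plan([.4641,.1004,.155],152.4,12)
E
```

```text
t 26.25 p [ 0.6448 -0.1996  0.1632] yaw 167.87 F [-0.4 -0.6 -1.7] open 0.723 g 39.2 q [ 0.64  0.79 -0.72  1.51  0.57  1.05  1.15] rot [ 1.057e-01  9.944e-01 -0.000e+00  5.000e-04]
[[14.7, 29.6, 0.7, 0.0225], [16.7, 27.8, 0.7, 0.0225], [18.3, 26.0, 0.6, 0.0225], [19.9, 24.0, 0.7, 0.0225], [21.3, 21.9, 0.7, 0.0225]]
[[22.6, 19.8, 0.7, 0.0225], [23.5, 17.7, 0.7, 0.0225], [24.4, 15.4, 0.6, 0.0225], [25.0, 13.2, 0.7, 0.0225], [25.4, 10.8, 0.7, 0.0225]]
[[25.7, 8.6, 0.7, 0.0225], [25.8, 6.4, 0.7, 0.0225]]
```

>>> {"api": "jog_arm", "payload": {"rows": [[15,30,1,0.022],[17,28,1,0.022],[18,26,1,0.022],[20,24,1,0.022],[21,22,1,0.022]]}}

```text
time_s: 26.75
ee_pos: [0.5887, -0.0492, 0.1563]
ee_rot: [0.161, 0.987, 0.0, 0.0]
force: [1.7, -0.2, -2.7]
opening: 0.722
gripper_force: 39.4
```

>>> {"api": "jog_arm", "payload": {"rows": [[23,20,1,0.022],[23,18,1,0.022],[24,15,1,0.022],[25,13,1,0.022],[25,11,0,0.022]]}}

```text
time_s: 27.25
ee_pos: [0.5036, 0.0656, 0.1522]
ee_rot: [0.215, 0.977, 0.0, 0.0]
force: [0.6, 0.5, -1.7]
opening: 0.722
gripper_force: 39.3
```

>>> {"api": "jog_arm", "payload": {"rows": [[26,9,0,0.022],[26,6,0,0.022],[0,0,8,0],[0,0,0,0],[0,0,0,0]]}}

```text
time_s: 27.75
ee_pos: [0.4643, 0.1, 0.1439]
ee_rot: [0.236, 0.972, -0.0, 0.0]
force: [0.3, -0.1, -1.9]
opening: 0.721
gripper_force: 39.3
```

```bash
python3 - <<'E'
from col import *
import plan as P
show(); P.plan([.4641,.1004,.123],152.4,5,polar=False)
grab('scene','s13'); print(top_face('scene','s13',5,22,(.464,.1)),top_face('scene','s13',100,125,(.464,.1)))
E
```

```text
t 27.75 p [0.4643 0.1    0.1439] yaw 152.71 F [ 0.3 -0.1 -1.9] open 0.721 g 39.3 q [ 0.2   0.54 -0.7   2.06  0.53  0.72  0.26] rot [ 2.359e-01  9.718e-01 -1.000e-04  1.000e-04]
[[0.1, 0.1, 4.2, 0.0011], [0.0, 0.0, 4.2, 0.0011], [0.1, 0.1, 4.2, 0.0011], [0.1, 0.0, 4.2, 0.0011], [0.0, 0.1, 4.1, 0.0011]]
(372, np.float64(156.0), (array([465.6,  98. ]), 96.8, 68.2, -24.364334106445312)) (395, np.float64(87.0), (array([467.8, 100.9]), 96.4, 65.4, -28.751415252685547))
```

>>> {"api": "jog_arm", "payload": {"rows": [[0,0,6,0.005],[0,0.2,6,0],[0,0,5,0],[0,0,4,0],[0,0,2,0]]}}

```text
time_s: 28.3
ee_pos: [0.4637, 0.1006, 0.1202]
ee_rot: [0.238, 0.971, -0.0, -0.0]
force: [-0.5, 0.6, -2.2]
opening: 0.719
gripper_force: 39.3
```

>>> {"api": "jog_arm", "payload": {"rows": [[0,0,1.5,0],[0,0,1.5,0],[0,0,0.5,0],[0,0,0,0],[0,0,0,0]]}}

```text
time_s: 28.8
ee_pos: [0.4639, 0.1006, 0.1174]
ee_rot: [0.238, 0.971, 0.0, 0.0]
force: [-0.4, -0.8, -2.0]
opening: 0.722
gripper_force: 39.3
```

>>> {"api": "jog_arm", "payload": {"rows": [[0,0,1,0],[0,0,1,0],[0,0,0.5,0],[0,0,0,0],[0,0,0,0]]}}

```text
time_s: 29.3
ee_pos: [0.4638, 0.1007, 0.1148]
ee_rot: [0.238, 0.971, 0.0, -0.0]
force: [-0.1, -0.1, -2.7]
opening: 0.721
gripper_force: 39.3
```

>>> {"api": "jog_arm", "payload": {"rows": [[0,0,0.5,0],[0,0,0.5,0],[0,0,0,0],[0,0,0,0],[0,0,0,0]]}}

```text
time_s: 29.8
ee_pos: [0.464, 0.1007, 0.1143]
ee_rot: [0.238, 0.971, -0.0, 0.0]
force: [-2.6, -1.2, 11.5]
opening: 0.721
gripper_force: 41.1
```

>>> {"api": "jog_arm", "payload": {"rows": [[0,0,0,0],[0,0,0,0],[0,0,0,0],[0,0,0,0],[0,0,0,0]], "claw": 1}}

```text
time_s: 30.3
ee_pos: [0.4638, 0.1006, 0.1138]
ee_rot: [0.238, 0.971, 0.0, -0.0]
force: [-0.4, -0.1, -0.2]
opening: 1.0
gripper_force: 0.0
```

>>> {"api": "jog_arm", "payload": {"rows": [[0,0,-10,0],[0,0,-25,0],[0,0,-35,0],[0,0,-35,0],[0,0,-20,0]]}}

```text
time_s: 30.8
ee_pos: [0.4641, 0.1011, 0.2418]
ee_rot: [0.238, 0.971, 0.001, 0.001]
force: [0.4, -0.4, 0.3]
opening: 1.0
gripper_force: 0.0
```

>>> {"api": "jog_arm", "payload": {"rows": [[-20,-20,0,0],[-35,-35,0,0],[-35,-35,0,0],[-30,-30,0,0],[0,0,0,0]]}}

```text
time_s: 31.3
ee_pos: [0.5154, -0.0669, 0.239]
ee_rot: [0.242, 0.97, -0.001, 0.0]
force: [-0.3, 1.1, -0.2]
opening: 1.005
gripper_force: 0.0
```

```bash
python3 - <<'E'
from col import *
show()
grab('scene','s14'); grab('top','t14')
for n,t in(('scene','s14'),('top','t14')):
    print(n,top_face(n,t,5,22,(.464,.1)))
# plane of the orange top: tilt, and vertical wall offsets by colour in the tray frame
f=np.load('s14.npz'); C=cloud('scene',f['d']); h=cv2.cvtColor(f['im'],cv2.COLOR_RGB2HSV); y=np.radians(-27.6); ex=np.array([np.cos(y),np.sin(y)]); ey=np.array([-ex[1],ex[0]])
near=np.hypot(C[...,0]-.464,C[...,1]-.1)<.07
for nm,a,b,lo,hi in(('orange',5,22,.094,.12),('blue',100,125,.054,.08),('lilac',125,165,.014,.042)):
    m=near&(h[...,0]>=a)&(h[...,0]<=b)&(h[...,1]>40)&(C[...,2]>lo)&(C[...,2]<hi); d=(C[m][:,:2]-[.464,.1])*1000; u,v=d@ex,d@ey
    print(nm,len(u),'x face',np.median(u[abs(v)<20]).round(1),'y face',np.median(v[abs(u)<30]).round(1))
m=near&(h[...,0]>=5)&(h[...,0]<=22)&(h[...,1]>90)&(C[...,2]>.1235); q=C[m]; A=np.c_[q[:,:2]-[.464,.1],np.ones(len(q))]; print('top plane',np.linalg.lstsq(A,q[:,2],rcond=None)[0].round(4))
E
```

```text
t 31.3 p [ 0.5154 -0.0669  0.239 ] yaw 152.05 F [-0.3  1.1 -0.2] open 1.005 g 0.0 q [ 0.58  0.46 -0.75  1.87  0.38  0.96  0.74] rot [ 2.415e-01  9.704e-01 -6.000e-04  0.000e+00]
scene (563, np.float64(126.2), (array([465.9, 100.8]), 97.2, 67.0, -27.279308319091797))
top (670, np.float64(127.5), (array([461.5, 102.7]), 92.0, 62.0, -27.654972076416016))
orange 444 x face 47.2 y face 31.9
blue 418 x face 47.0 y face 31.4
lilac 89 x face 45.5 y face 31.1
top plane [0.0023 0.0081 0.126 ]
```

The stack is level and aligned, and its top height shows everything fully seated: 126.2 and 127.5 mm in the two views against 127 mm expected. Handing in.

```bash
python3 -c "
from rig import arm
print(arm.sign_off())"
```

```text
the job is handed in; nothing more can be done
None
```

The slides are packed on the carrier tray and the job is handed in at about 31 s: lilac box with its lid closed, blue on top, orange on top of that, measured level, lined up and fully seated, with the robot clear; I viewed 15 pictures, one over the 14 allowed, and did not re-measure the other objects at the end.

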